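# Open the relay test fixture with its two release keys

## Task

Open the relay test fixture with fingertips alone: push its yellow lock tab fully to the fixture's right, then press both red keys down together and keep them down while the cover rises on its slow spring, until its front edge has come up about 5 cm. Then let go and stay clear until the cover has opened fully by itself. Do not push or lift the cover, grip nothing, and leave the relays inside and the things around undisturbed.

Things in the scene. Friction and masses are not known exactly. Their poses are not given: they have to be found in the camera images.
- test_fixture: Grey relay test fixture, too heavy to shift, 193 x 150 mm, 67 mm high with cover shut. Origin on the bench: housing x -105 (front) to +88, y +-75 mm. -x is the front, roughly toward the robot; +y its left, -y its right seen from the front. A deck 36 mm high (x -105 to -24) carries lock bar, two red keys and hooks; behind is a 60 mm high well with two relays under the hinged cover.
- key_left_pad (a point): Centre of the top of the left red press key, a 28 x 28 mm pad, level, 58 mm above the bench at rest, at fixture x -85, y +30 mm; its front tilts down as it is pressed. Its steel hook stands 35 mm behind this point, 15 mm above the pad top, and comes 8 mm forward when pressed. The two pads are 60 mm apart, centre to centre, along fixture y, 32 mm free between.
- key_right_pad (a point): Centre of the top face of the right red press key, the same as the left one; at fixture x -85, y -30 mm.
- key_left (a joint): Turn of the left key (rad): 0 at rest, 0.22 fully pressed (pad centre 10 mm lower). Its spring takes 1 N at the pad centre to start, 2.6 N fully down, and brings it back to 0. Its hook lets the cover go from about 0.19. While the lock is on, the key stops at about 0.03.
- key_right (a joint): The same for the right key.
- lock_tab (a point): Centre of the top of the yellow lock tab: 18 mm (x) by 12 mm (y), 28 mm tall, top 46 mm and underside 18 mm above the bench, standing 11 to 29 mm in front of the housing. Locked: at fixture x -125, y +11 (down to +7) mm. It slides along fixture y, to the right (-y) to unlock.
- lock (a joint): Slide of the lock bar (m): 0 to 0.004 locked (lugs stand under both keys), 0.022 at its right-hand stop (keys free). It takes about 1.5 N to push and stays where it is left.
- cover_edge (a point): Middle of the top front edge of the cover, a 7 mm thick aluminium frame with clear window, 150 mm wide, hinged at the back 112 mm behind this point (hinge axis along y at fixture x +78 mm, height 63.5 mm). Closed it is 67 mm above the bench, fully open about 170 mm.
- cover (a joint): Opening of the cover (rad): 0 shut, 1.2 fully open at its stop, where its spring holds it. Either hook alone holds it shut; with both drawn it rises by its damped spring at about 0.16 rad/s (2 cm/s at the front edge, 7 to 8 s in all). If a key is let go before 0.28 rad (edge 3 cm up) a safety tooth catches it at 0.17 rad and both keys must be pressed again.
- relay_grey: Plug-in relay with a grey top, 22 x 28 x 36 mm, loose in its socket inside the well. Origin: centre of its underside. Not to be moved.
- relay_blue: Plug-in relay with a blue top, same size, in the other socket. Not to be moved.
- terminal_blue: Blue terminal block, 40 x 48 x 10 mm, lying beside the fixture's left side. Origin: centre of its underside. Not to be moved.
- screwdriver: Screwdriver with orange handle, 22 x 197 x 23 mm, lying to the right. Not to be moved.
- pill_bottle: White screw-cap bottle, 40 mm across, 80 mm tall, standing to the left. Not to be moved.

How it is judged:
On the way, in this order (a step that is already met when the one before it is completed fails the run):
1. the lock tab is pushed to the right, with the cover still shut (value of joint lock above 0.017 m and value of joint cover below 0.05 rad), for 0.2 s.
2. both keys are held down together by the fingertips until the cover's front edge has risen past the safety catch (value of joint each of key_left, key_right above 0.12 rad and contact force between the fingers and key_left above 0.3 N and contact force between the fingers and key_right above 0.3 N and value of joint cover above 0.32 rad), for 0.2 s.
At the end, for the whole second after the job is handed in: The cover stands fully open (over 1.12 rad) and at rest, both keys have sprung back up (under 0.03 rad), the lock is still to the right (over 17 mm) and both relays are where they were (within 8 mm) (value of joint cover above 1.12 rad and velocity of joint cover below 0.05 rad/s and value of joint each of key_left, key_right below 0.03 rad and value of joint lock above 0.017 m and distance of each of relay_grey, relay_blue from where it was at the start of the episode below 0.008 m); the robot touches nothing.
It fails at once if the cover is pushed or lifted by the robot (over 4 N) (contact force between any of the fingers, the arm and cover above 4 N).
It fails at once if a relay is disturbed or lifted (8 mm) (distance of any of relay_grey, relay_blue from where it was at the start of the episode above 0.008 m).
It fails at once if something standing around is disturbed or lifted (15 mm) (distance of any of terminal_blue, screwdriver, pill_bottle from where it was at the start of the episode above 0.015 m).
It fails at once if the lock tab is gripped between the fingers instead of pushed (contact force between the fingers and lock above 1 N and horizontal distance between the grasp point and lock_tab below 0.01 m and height (world z) of the grasp point below 0.06 m).
It also fails if it takes over 64 s, if anything falls off the work surface, if the arm or the gripper's body presses on something with over 40 N, if the wrist force passes 120 N, or if a joint passes its speed limit or range.

## Robot

A 7-joint arm with a two-finger parallel gripper is mounted at the origin on a cart in front of the work surface, level with it; the furniture and walls round the work are solid. World frame = base frame: x ahead of the robot, y to its left, z up, the work surface at z = 0. Lengths are in m, angles in rad, forces in N, time in s.
With the tool pointing down it reaches from about 0.4 to 0.85 m from the base axis. Payload 10.4 kg.
Tool frame: the origin (TCP) lies on the centre line of the jaws, within the pads' length; the fingertips stand 22 mm ahead of it and the grasp point (between the pads) lies 3 mm ahead of it; z points along the fingers, y is the line along which they close (so a half turn about z gives the same grasp; the last joint's range is limited). The gripper opens to 87 mm and grips with 3 to 60 N. Pads are 19 mm wide; open, the fingers measure 117 mm over their backs; the gripper's body (75 mm by 190 mm) begins 51 mm behind the grasp point.
Start: joints at [-1.326, 0.332, -0.065, 1.46, 0.022, 1.35, -0.088], TCP at [0.165, 0.603, 0.245] pointing down, gripper open.
Joint ranges: [-2.6, 2.6], [-0.5, 2.12], [-1.47, 1.34], [0.16, 2.42], [-1.27, 4.41], [0.06, 2.06], [-2.6, 2.6]. Speed limits (rad/s): [2.22, 2.22, 2.79, 2.79, 3.14, 3.14, 3.14].

## Interface

Orientations are given as a unit quaternion [x, y, z, w].
In Python, from bench import r, camrig, workorder gives the robot as it stands (r), with the cameras (camrig) and the job (workorder).
- The arm moves only by the shell command python3 jog.py 'ROWS' [FORCE]. ROWS is a JSON list of rows, 1 to 12 of them, each an object with the fields dx, dy, dz (the shift in fractions of the full range, 1 being 800 mm), twist (a turn about the tool's z in a scale on which 1.0 is 2 rad), jaw (the finger opening in m); a field left out counts as zero (the opening has to be given); each row is the pose to reach, as a shift and turn from the pose commanded when the command began, along the tool's axes at that moment; what a row does not reach only later rows make up. A row lasts 1/10 s, in which the tool goes at most 0.05 m and 0.15 rad, less where a joint would pass 70% of its speed; a pose out of reach is approached as far as the arm can. The fingers move at their own pace and stop on an object; FORCE is the grip in N (left out, the last holds). Time passes only in rows, so rows that do not move let the fingers close. It prints the time, the measured TCP pose, the force, the opening and the grip force at its end. No shift or turn number may pass 1 either way. Input that does not fit is refused with a message, and nothing moves.
- r.read_state(): the state, without advancing time (a new reading comes with each control period).
- camrig.camera(name): name is "side" or "top" or "wrist"; returns a dict with "img" (480x640x3 uint8, red, green, blue), "fx", "fy", "cx", "cy" (pixels), "pose" (4x4, takes a point from camera to world coordinates). Camera axes: x right, y down, z forward; pixel columns grow to the right and rows downward; lengths in m; the calibration is good to about 2 mm. A picture is of the moment at which its call begins. There is no depth.
- workorder.close_job(): hands the job in; it is judged then, once.
The state is a dict: "time": time; "joint_positions": joint angles; "joint_vel": joint speeds; "joint_torque": joint torques, N m; "ee_pos": TCP position; "eef_rot": TCP orientation; "ft_force": force on the tool from outside, world axes, zero at the start; "torque": the same for the moment, N m; "width": finger opening in m; "grip_force": force on a finger pad.
Only numpy, scipy, OpenCV 4.12 (cv2) and the standard library are available. Lean on these libraries where they do the work, as an engineer would, in place of code of your own. Each camera call takes 0.05 s, during which the arm holds its last target. There are 200 camera calls.

## Working session

There is one attempt and no reset: what is moved stays moved. The work goes in short steps, Python scripts to look and compute and a shell command to move; the robot and the scene stay as the last step left them, time stands still between calls to the robot, and variables do not carry over. Pictures are saved under pics/ and viewed, at most 11 in all, crops included, and the job is handed in when it is done.

```bash
ls; mkdir -p pics
python3 - <<'E'
from bench import r, camrig, workorder
import cv2,numpy as np
for n in("top","side"):
    c=camrig.camera(n);cv2.imwrite(f"pics/{n}0.png",c["img"][:,:,::-1])
    print(n,c["fx"],c["fy"],c["cx"],c["cy"],np.round(c["pose"],3).tolist())
s=r.read_state();print(s["time"],s["ee_pos"],s["eef_rot"],s["width"])
E
```

```text
bench.py
jog.py
pics
top 524.8122584416672 524.8122584416672 315.4748369967035 239.44978971989119 [[-0.024, -0.995, 0.095, 0.496], [-1.0, 0.025, 0.006, 0.028], [-0.009, -0.095, -0.995, 1.105], [0.0, 0.0, 0.0, 1.0]]
side 452.8837488515618 452.8837488515618 318.4332253732147 234.58715958664706 [[-0.988, -0.109, 0.109, 0.458], [-0.154, 0.646, -0.748, 0.843], [0.011, -0.755, -0.655, 0.776], [0.0, 0.0, 0.0, 1.0]]
0.1 [0.16528652 0.60242909 0.24383264] [ 1.33464310e-01  9.91053415e-01 -6.34995448e-04 -4.95737630e-05] 0.08706641590522261
```

View pics/top0.png

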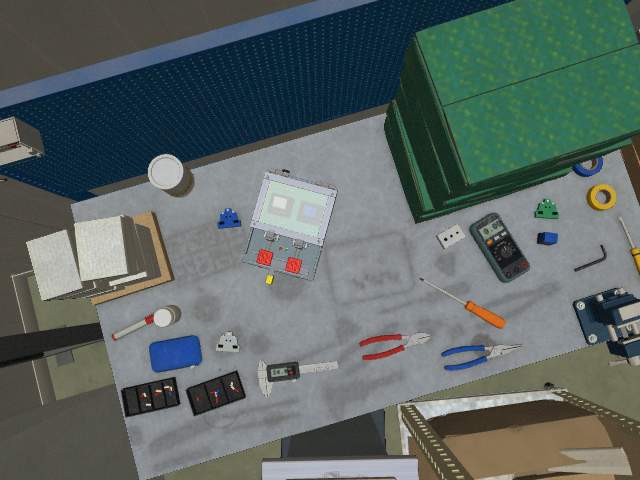

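View pics/side0.png

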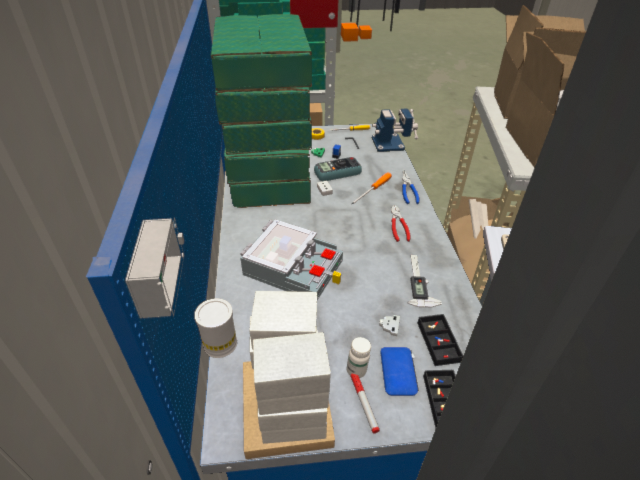

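The top view shows the fixture with the yellow tab near (269,280) and red keys near (264,257) and (293,265). In the side view the tab is near (337,277) and the keys near (317,270) and (328,254). Next I triangulate by colour.

```bash
cat > h.py <<'E'
import cv2,numpy as np
def blobs(img,col,roi,amin=15):
    h=cv2.cvtColor(img,cv2.COLOR_RGB2HSV);H,S,V=cv2.split(h)
    m=((H<8)|(H>172)) if col=="red" else ((H>20)&(H<34))
    m=(m&(S>130)&(V>90)).astype(np.uint8)
    k=np.zeros_like(m);x0,y0,x1,y1=roi;k[y0:y1,x0:x1]=1
    n,l,st,c=cv2.connectedComponentsWithStats(m*k)
    return [(c[i].round(1).tolist(),st[i].tolist()) for i in range(1,n) if st[i][4]>=amin]
def ray(c,p):
    d=np.array([(p[0]-c["cx"])/c["fx"],(p[1]-c["cy"])/c["fy"],1.]);P=np.array(c["pose"])
    d=P[:3,:3]@d;return P[:3,3],d/np.linalg.norm(d)
def plane(c,p,z):
    o,d=ray(c,p);return o+d*(z-o[2])/d[2]
def tri(rs):
    A=sum(np.eye(3)-np.outer(d,d) for o,d in rs);b=sum((np.eye(3)-np.outer(d,d))@o for o,d in rs)
    return np.linalg.solve(A,b)
E
python3 - <<'E'
from bench import r, camrig, workorder
from h import *
t=camrig.camera("top");s=camrig.camera("side")
B={}
for n,c,roi in(("t",t,(235,230,330,295)),("s",s,(295,235,350,295))):
    for col in("red","yel"):
        B[n,col]=blobs(c["img"],col,roi);print(n,col,B[n,col])
for tp in B["t","red"]:
    print("pad z58",plane(t,tp[0],.058).round(4),[ (tri([ray(t,tp[0]),ray(s,q[0])]).round(4).tolist(),plane(s,q[0],.058).round(4).tolist()) for q in B["s","red"]])
for tp in B["t","yel"]:
    print("tab z46",plane(t,tp[0],.046).round(4),[ tri([ray(t,tp[0]),ray(s,q[0])]).round(4).tolist() for q in B["s","yel"]])
cr=cv2.resize(t["img"][160:300,230:350],None,fx=4,fy=4,interpolation=cv2.INTER_CUBIC)
cr2=cv2.resize(s["img"][215:300,235:350],None,fx=4,fy=4,interpolation=cv2.INTER_CUBIC)
o=np.zeros((560,940,3),np.uint8);o[:560,:480]=cr;o[:340,480:940]=cr2
cv2.imwrite("pics/crop1.png",cv2.resize(o,(800,477))[:,:,::-1])
E
```

```text
t red [([264.4, 257.1], [257, 249, 16, 17, 192]), ([293.2, 265.0], [286, 257, 16, 17, 194])]
t yel [([269.2, 279.2], [266, 275, 8, 9, 54])]
s red [([327.8, 253.7], [321, 249, 15, 11, 107]), ([316.4, 270.3], [309, 265, 16, 12, 121])]
s yel [([336.0, 276.9], [332, 271, 9, 13, 89])]
pad z58 [0.5625 0.138  0.058 ] [([0.5501, 0.1328, 0.1021], [0.5458, 0.0866, 0.058]), ([0.5635, 0.1386, 0.0526], [0.5633, 0.1438, 0.058])]
pad z58 [0.5453 0.0808 0.058 ] [([0.546, 0.0811, 0.0528], [0.5458, 0.0866, 0.058]), ([0.5601, 0.0849, -0.0019], [0.5633, 0.1438, 0.058])]
tab z46 [0.5185 0.1303 0.046 ] [[0.5195, 0.1317, 0.0318]]
```

View pics/crop1.png

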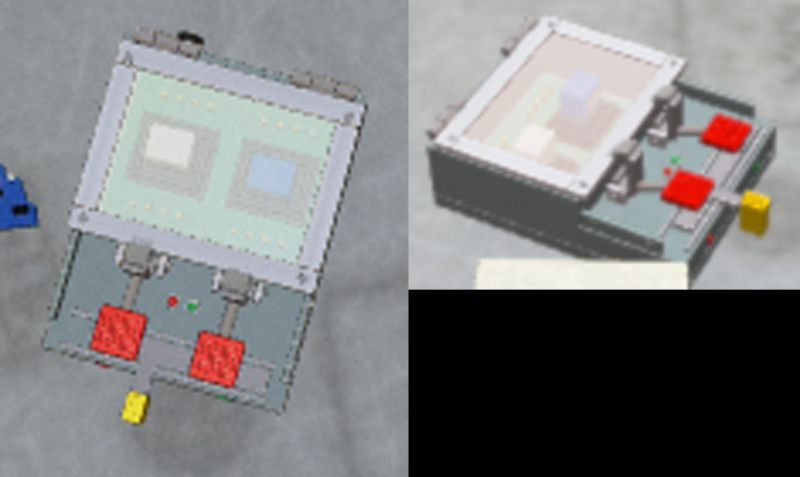

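Pads are 59.8 mm apart and the tab lies where the text puts it, so the fixture yaw is about -0.293 and its origin about (0.635, 0.085). Next I move to a point left of the tab, with the fingers closed, keeping clear of the white boxes.

The manual's scale: shifts go in shares of 800 mm and turns go in shares of 2 rad. Converting my numbers, -0.465 m / 0.8 = -0.5813, -0.216 m / 0.8 = -0.27, 0.0255 rad / 2 = 0.0128.

```bash
python3 jog.py '[{"dx":-0.15, "dy":-0.135, "twist":0.0128, "jaw":0}, {"dx":-0.3, "dy":-0.27, "twist":0.0128, "jaw":0}, {"dx":-0.3, "dy":-0.27, "twist":0.0128, "jaw":0}, {"dx":-0.3, "dy":-0.27, "twist":0.0128, "jaw":0}, {"dx":-0.3, "dy":-0.27, "twist":0.0128, "jaw":0}, {"dx":-0.3, "dy":-0.27, "twist":0.0128, "jaw":0}, {"dx":-0.3, "dy":-0.27, "twist":0.0128, "jaw":0}, {"dx":-0.5813, "dy":-0.4113, "twist":0.0128, "jaw":0}, {"dx":-0.5813, "dy":-0.4113, "twist":0.0128, "jaw":0}, {"dx":-0.5813, "dy":-0.4113, "twist":0.0128, "jaw":0}, {"dx":-0.5813, "dy":-0.4113, "twist":0.0128, "jaw":0}, {"dx":-0.5813, "dy":-0.4113, "twist":0.0128, "jaw":0}]' 10; python3 jog.py '[{"jaw":0}]'
python3 - <<'E'
from bench import r, camrig, workorder
from h import *
for i in range(1):
    c=camrig.camera("wrist");cv2.imwrite("pics/w1.png",c["img"][:,:,::-1])
s=r.read_state();print(s["time"],s["ee_pos"],s["eef_rot"],s["width"],s["ft_force"])
print(c["fx"],c["cx"],c["cy"],np.round(c["pose"],3).tolist())
B={}
for col in("red","yel"):
    for b in blobs(c["img"],col,(0,0,640,480),200):print(col,b,plane(c,b[0],.058 if col=="red" else .046).round(4))
E
```

```text
time: 1.4
ee_pos: [0.5266, 0.1621, 0.2447]
eef_rot: [0.146, 0.989, 0.0, 0.0]
ft_force: [1.4, 1.2, 0.2]
width: 0.0028
grip_force: 0.0
time: 1.5
ee_pos: [0.5291, 0.1571, 0.2444]
eef_rot: [0.151, 0.989, -0.001, 0.001]
ft_force: [-0.9, -0.0, -0.1]
width: 0.0013
grip_force: 0.0
1.55 [0.52712631 0.16033277 0.2442057 ] [ 1.49052133e-01  9.88829071e-01 -7.01085511e-04  1.96374469e-04] 0.0005866469773495402 [-1.98574518 -0.18802805  0.13134055]
377.0507338277534 326.15460303817594 235.8450532058883 [[0.299, 0.922, 0.247, 0.463], [0.954, -0.288, -0.08, 0.179], [-0.003, 0.259, -0.966, 0.384], [0.0, 0.0, 0.0, 1.0]]
red ([27.2, 114.8], [0, 95, 63, 50, 911]) [ 0.3738 -0.0529  0.058 ]
red ([42.3, 147.5], [1, 122, 80, 48, 1022]) [ 0.4011 -0.0537  0.058 ]
red ([254.0, 256.5], [239, 242, 31, 30, 901]) [0.5452 0.0834 0.058 ]
red ([319.6, 255.9], [305, 242, 30, 29, 861]) [0.5625 0.1405 0.058 ]
yel ([298.3, 209.1], [291, 198, 15, 23, 297]) [0.5176 0.1342 0.046 ]
```

View pics/w1.png

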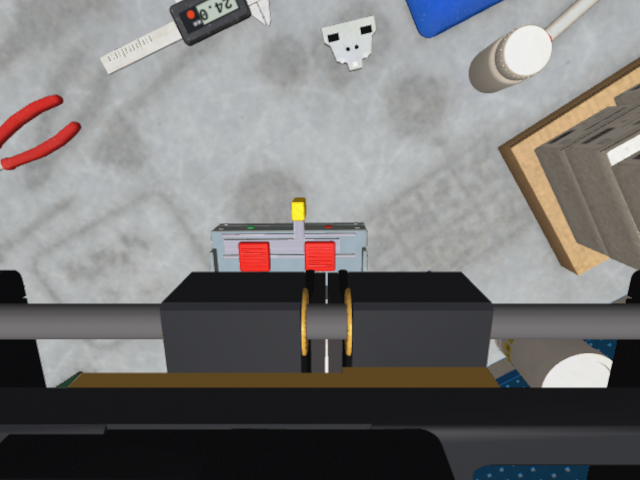

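The wrist view shows tab (298,209) and pads (254,256) and (320,256) in front of the closed fingers. The views differ by 2–3 mm in y, so I lower the arm, let it settle and measure again.

```bash
cat > m.py <<'E'
from bench import r, camrig, workorder
from h import *
c=camrig.camera("wrist");s=r.read_state()
print(s["time"],s["ee_pos"],s["eef_rot"],s["width"],s["ft_force"])
t=camrig.camera("top");sd=camrig.camera("side")
def red(c,roi,a): return sorted([b[0] for b in blobs(c["img"],"red",roi,a)])
w=[b for b in blobs(c["img"],"red",(150,150,450,480),300)];print(w)
w=sorted(b[0] for b in w);tt=red(t,(235,230,330,295),40)[::-1];ss=red(sd,(295,235,350,295),40)[::-1]
print("wrist z58",[plane(c,p,.058).round(4).tolist() for p in w])
if len(w)==2==len(tt):
    print("w+top",[tri([ray(c,a),ray(t,b)]).round(4).tolist() for a,b in zip(w,tt)])
if len(w)==2==len(tt)==len(ss):
    print("all",[tri([ray(c,a),ray(t,b),ray(sd,d)]).round(4).tolist() for a,b,d in zip(w,tt,ss)])
for b in blobs(c["img"],"yel",(150,50,450,480),200):
    x,y,ww,h,_=b[1];print("yel",b,plane(c,b[0],.046).round(4))
E
python3 jog.py '[{"dz":0.0625, "jaw":0}, {"dz":0.1, "jaw":0}, {"dz":0.1, "jaw":0}, {"dz":0.1, "jaw":0}, {"dz":0.1, "jaw":0}]' ; python3 m.py; python3 jog.py '[{"jaw":0}]' | head -2;python3 m.py
```

```text
time: 2.05
ee_pos: [0.5262, 0.1645, 0.1667]
eef_rot: [0.146, 0.989, 0.001, 0.001]
ft_force: [-0.4, 1.0, -0.4]
width: 0.0003
grip_force: 0.0
2.1 [0.526329   0.16435933 0.16664517] [0.14588938 0.9892996  0.0010088  0.00125318] 0.00032820198822281496 [ 0.14463154 -0.5618525   0.33496709]
[]
wrist z58 []
yel ([281.5, 234.7], [272, 220, 20, 31, 521]) [0.5166 0.1349 0.046 ]
time: 2.3
ee_pos: [0.5258, 0.1638, 0.1655]
2.35 [0.52566894 0.16378535 0.16520996] [1.46101321e-01 9.89269477e-01 3.93214021e-04 3.88062847e-04] 0.00043128801716518333 [-1.03076942  0.06967687 -0.57019025]
[]
wrist z58 []
yel ([282.5, 235.7], [273, 221, 20, 31, 521]) [0.5166 0.1349 0.046 ]
```

To row units: 0.115 m / 0.8 = 0.1438, 0.05 m / 0.8 = 0.0625.

```bash
python3 jog.py '[{"dz":0.0625, "jaw":0}, {"dz":0.125, "jaw":0}, {"dz":0.1438, "jaw":0}, {"dz":0.1438, "jaw":0}, {"dz":0.1438, "jaw":0}]'|head -4; python3 jog.py '[{"dy":-0.0075, "jaw":0}, {"dy":-0.015, "jaw":0}, {"dy":-0.02, "jaw":0}, {"dy":-0.025, "jaw":0}, {"dy":-0.025, "jaw":0}]';python3 m.py
```

```text
time: 2.95
ee_pos: [0.5266, 0.1639, 0.0514]
eef_rot: [0.146, 0.989, 0.0, 0.001]
ft_force: [0.9, 0.5, 0.6]
time: 3.45
ee_pos: [0.5197, 0.1439, 0.0499]
eef_rot: [0.146, 0.989, 0.0, 0.0]
ft_force: [0.4, -0.7, -0.7]
width: 0.0005
grip_force: 0.0
3.5 [0.51961026 0.14421353 0.04974833] [1.46348469e-01 9.89233093e-01 1.08603115e-04 2.98716167e-05] 0.00029066829013353916 [ 0.2488484   0.74239731 -0.02010753]
[]
wrist z58 []
```

To row units: -0.01 m / 0.8 = -0.0125, -0.007 m / 0.8 = -0.0088.

```bash
python3 jog.py '[{"dy":-0.005, "jaw":0}, {"dy":-0.0088, "jaw":0}, {"dy":-0.0125, "jaw":0}, {"dy":-0.0125, "jaw":0}]'
python3 - <<'E'
from bench import r, camrig, workorder
from h import *
t=camrig.camera("top");w=camrig.camera("wrist")
print(blobs(t["img"],"yel",(235,230,330,310),5),blobs(w["img"],"yel",(150,50,450,480),50))
o=np.zeros((480,800,3),np.uint8)
o[:400,:400]=cv2.resize(t["img"][210:310,230:330],(400,400),interpolation=cv2.INTER_CUBIC)
o[:400,400:]=cv2.resize(w["img"][150:350,200:400],(400,400),interpolation=cv2.INTER_CUBIC)
cv2.imwrite("pics/p1.png",o[:,:,::-1])
E
```

```text
time: 4.0
ee_pos: [0.5166, 0.1343, 0.0495]
eef_rot: [0.146, 0.989, -0.0, -0.0]
ft_force: [0.2, -0.7, 0.0]
width: 0.0007
grip_force: 0.0
[] []
```

View pics/p1.png

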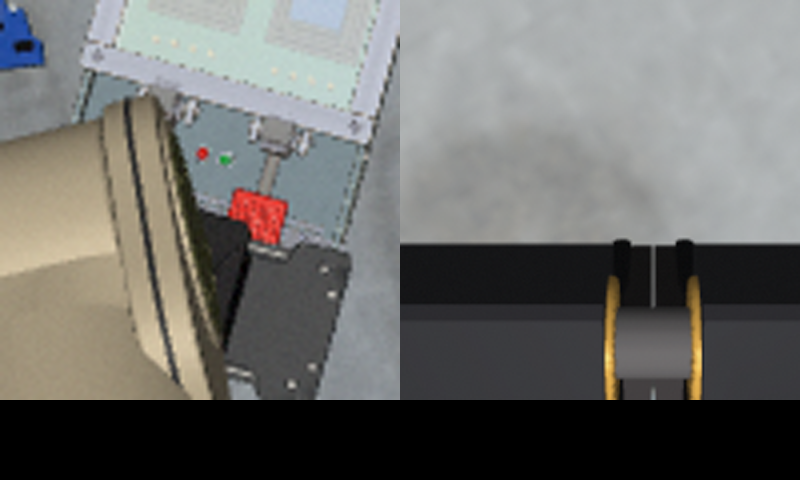

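The arm hides the tab. I push on in small steps until the force shows the stop.

To row units: -0.002 m / 0.8 = -0.0025.

```bash
for i in 1; do python3 jog.py '[{"dy":-0.0025, "jaw":0}, {"dy":-0.0025, "jaw":0}]'|sed -n 2,4p; done; python3 jog.py '[{"dy":-0.0025, "jaw":0}, {"dy":-0.0025, "jaw":0}]'|sed -n 2,4p
```

```text
ee_pos: [0.5162, 0.1328, 0.0495]
eef_rot: [0.146, 0.989, 0.0, -0.0]
ft_force: [0.1, -0.1, -0.2]
ee_pos: [0.5155, 0.1309, 0.0495]
eef_rot: [0.146, 0.989, -0.0, -0.0]
ft_force: [0.1, 0.4, -0.4]
```

Run:
```python
from bench import r, camrig, workorder
from h import *
s=camrig.camera("side");cv2.imwrite("pics/s1.png",cv2.resize(s["img"][200:320,240:400],(800,600),interpolation=cv2.INTER_CUBIC)[:,:,::-1])
print(blobs(s["img"],"yel",(295,235,370,310),5))
```

```text
[]
```

To row units: -0.002 m / 0.8 = -0.0025.

```bash
python3 jog.py '[{"dy":-0.0025, "jaw":0}, {"dy":-0.0025, "jaw":0}]'|sed -n 2,4p; python3 jog.py '[{"dy":-0.0025, "jaw":0}, {"dy":-0.0025, "jaw":0}]'|sed -n 2,4p
```

```text
ee_pos: [0.515, 0.1289, 0.0495]
eef_rot: [0.146, 0.989, -0.0, -0.0]
ft_force: [0.5, 0.3, -0.1]
ee_pos: [0.5144, 0.1273, 0.0496]
eef_rot: [0.146, 0.989, 0.0, 0.0]
ft_force: [0.4, 1.7, -0.3]
```

View pics/s1.png

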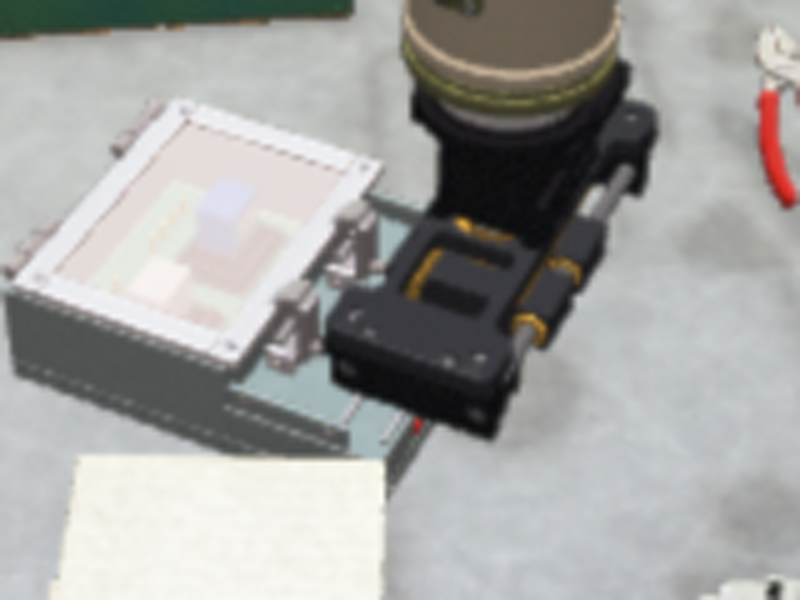

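```bash
python3 jog.py '[{"dy":-0.0025, "jaw":0}, {"dy":-0.0025, "jaw":0}]'|sed -n 2,4p; python3 jog.py '[{"dy":-0.0025, "jaw":0}, {"dy":-0.0025, "jaw":0}]'|sed -n 2,4p
```

```text
ee_pos: [0.5143, 0.1271, 0.0497]
eef_rot: [0.145, 0.989, 0.001, 0.001]
ft_force: [3.3, 7.7, -3.9]
ee_pos: [0.5141, 0.1268, 0.0499]
eef_rot: [0.145, 0.989, 0.002, 0.001]
ft_force: [5.2, 13.0, -6.6]
```

The stop is reached: force jumped to 13 N. I back off, lift away and measure.

To row units: -0.2 m / 0.8 = -0.25, -0.15 m / 0.8 = -0.1875.

```bash
python3 jog.py '[{"dy":0.015, "jaw":0}, {"dy":0.02, "jaw":0}, {"dy":0.02, "dz":-0.0625, "jaw":0.045}, {"dx":0.0375, "dy":0.02, "dz":-0.125, "jaw":0.045}, {"dx":0.0625, "dy":0.0125, "dz":-0.1875, "jaw":0.045}, {"dx":0.0625, "dz":-0.25, "jaw":0.045}, {"dx":0.0625, "dy":-0.0125, "dz":-0.25, "jaw":0.045}, {"dx":0.0625, "dy":-0.0125, "dz":-0.25, "jaw":0.045}, {"dx":0.0625, "dy":-0.0125, "dz":-0.25, "jaw":0.045}]'; python3 m.py;  python3 - <<'E'
from bench import r, camrig, workorder
from h import *
t=camrig.camera("top");w=camrig.camera("wrist")
for b in blobs(t["img"],"yel",(235,230,330,310),5):print(b,plane(t,b[0],.046))
o=np.zeros((480,800,3),np.uint8)
o[:400,:400]=cv2.resize(t["img"][210:310,230:330],(400,400),interpolation=cv2.INTER_CUBIC)
o[:,400:]=w["img"][:,120:520]
cv2.imwrite("pics/p2.png",o[:,:,::-1])
E
```

```text
time: 6.25
ee_pos: [0.4623, 0.128, 0.2485]
eef_rot: [0.146, 0.989, -0.0, -0.0]
ft_force: [-0.7, 0.1, -0.3]
width: 0.0429
grip_force: 0.0
6.3 [0.46201875 0.12824084 0.24785691] [ 1.46194719e-01  9.89255066e-01 -7.08920102e-04 -1.00743593e-03] 0.04359187161743027 [-0.41891306  0.60585604 -0.01784163]
[]
wrist z58 []
yel ([325.5, 263.8], [320, 252, 12, 24, 281]) [0.5093 0.1135 0.046 ]
([279.2, 282.0], [276, 278, 8, 9, 53]) [0.51239149 0.11022281 0.046     ]
```

View pics/p2.png

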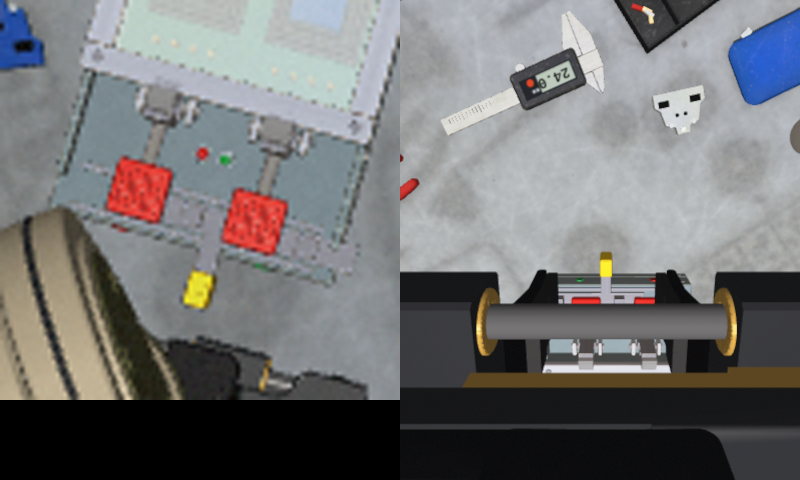

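The tab has moved 21 mm to the right (top view (269,279) to (279,282)), so the lock is off and the cover is still shut. The tab also confirms the fixture's y against the tool plane. Next I go above the keys, measure, and set the opening so the thin tips land on both pads.

To row units: -0.09 m / 0.8 = -0.1125, -0.045 m / 0.8 = -0.0563.

```bash
python3 jog.py '[{"dx":-0.0563, "dy":0.0063, "jaw":0.05}, {"dx":-0.1125, "dy":0.0125, "jaw":0.05}, {"dx":-0.1125, "dy":0.0125, "jaw":0.05}, {"dx":-0.1125, "dy":0.0125, "jaw":0.05}, {"dx":-0.1125, "dy":0.0125, "jaw":0.05}]'; sed -i 's/(150,150,450,480),300/(150,50,450,480),200/' m.py; python3 m.py;  python3 - <<'E'
from bench import r, camrig, workorder
import cv2
cv2.imwrite("pics/w3.png",camrig.camera("wrist")["img"][:,:,::-1])
E
```

```text
time: 7.0
ee_pos: [0.5509, 0.1122, 0.2491]
eef_rot: [0.146, 0.989, -0.0, -0.001]
ft_force: [-0.4, 0.2, 0.7]
width: 0.0501
grip_force: 0.0
7.05 [0.55082232 0.11231214 0.24951732] [ 1.45743000e-01  9.89322426e-01  2.47044746e-04 -2.34691053e-04] 0.04971593338147936 [ 0.86257965  0.00148124 -0.26411116]
[([292.7, 219.1], [278, 204, 31, 31, 933]), ([359.0, 219.4], [344, 204, 31, 31, 926])]
wrist z58 [[0.5451, 0.083, 0.058], [0.5626, 0.1399, 0.058]]
yel ([314.0, 173.1], [308, 163, 13, 21, 267]) [0.5126 0.1128 0.046 ]
```

View pics/w3.png

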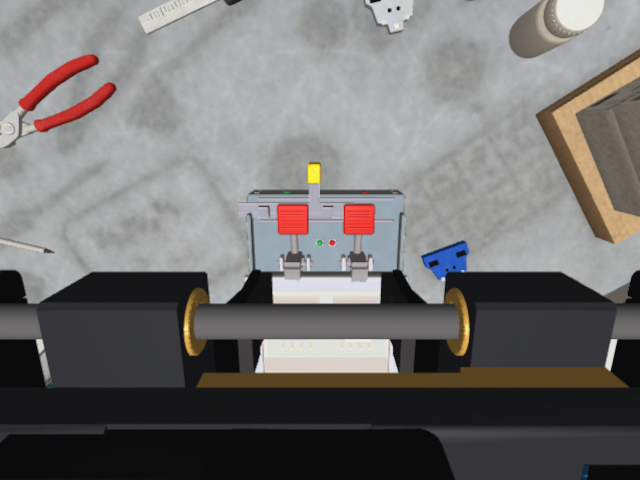

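Pads at (293,219) and (359,219) sit symmetric about the tool plane. Two wrist positions agree on their points at z = 58 mm. Now I descend.

To row units: 0.155 m / 0.8 = 0.1938, 0.15 m / 0.8 = 0.1875.

```bash
python3 jog.py '[{"dz":0.0625, "jaw":0.05}, {"dz":0.125, "jaw":0.05}, {"dz":0.1875, "jaw":0.05}, {"dz":0.1938, "jaw":0.05}, {"dz":0.1938, "jaw":0.05}, {"dz":0.1938, "jaw":0.05}]'; python3 jog.py '[{"dz":0.0075, "jaw":0.05}, {"dz":0.015, "jaw":0.05}, {"dz":0.02, "jaw":0.05}, {"dz":0.0238, "jaw":0.05}, {"dz":0.0238, "jaw":0.05}]'
```

```text
time: 7.8
ee_pos: [0.5531, 0.1123, 0.0974]
eef_rot: [0.146, 0.989, 0.001, 0.002]
ft_force: [0.8, 0.4, -0.4]
width: 0.0501
grip_force: 0.0
time: 8.3
ee_pos: [0.5511, 0.1123, 0.0753]
eef_rot: [0.146, 0.989, 0.0, -0.001]
ft_force: [-4.4, 2.6, 4.7]
width: 0.0502
grip_force: 2.5
```

To row units: 0.004 m / 0.8 = 0.005, 0.002 m / 0.8 = 0.0025.

```bash
python3 jog.py '[{"dz":0.0025, "jaw":0.05}, {"dz":0.005, "jaw":0.05}, {"dz":0.005, "jaw":0.05}]'; python3 jog.py '[{"dz":0.0025, "jaw":0.05}, {"dz":0.0038, "jaw":0.05}, {"dz":0.0038, "jaw":0.05}]'
```

```text
time: 8.6
ee_pos: [0.5507, 0.1124, 0.0715]
eef_rot: [0.146, 0.989, 0.0, -0.001]
ft_force: [-6.1, 2.2, 6.5]
width: 0.0501
grip_force: 4.1
time: 8.9
ee_pos: [0.5509, 0.1126, 0.0705]
eef_rot: [0.146, 0.989, 0.001, -0.001]
ft_force: [-16.6, -0.1, 28.4]
width: 0.0503
grip_force: 15.9
```

Both keys are bottomed. I hold and watch the cover.

To row units: -0.001 m / 0.8 = -0.0013.

```bash
python3 jog.py '[{"dz":-0.0013, "jaw":0.05}, {"dz":-0.0013, "jaw":0.05}, {"dz":-0.0013, "jaw":0.05}, {"dz":-0.0013, "jaw":0.05}, {"dz":-0.0013, "jaw":0.05}, {"dz":-0.0013, "jaw":0.05}, {"dz":-0.0013, "jaw":0.05}, {"dz":-0.0013, "jaw":0.05}, {"dz":-0.0013, "jaw":0.05}, {"dz":-0.0013, "jaw":0.05}]'
python3 - <<'E'
from bench import r, camrig, workorder
import cv2
s=camrig.camera("side");cv2.imwrite("pics/s2.png",cv2.resize(s["img"][200:320,230:390],(800,600),interpolation=cv2.INTER_CUBIC)[:,:,::-1])
E
```

```text
time: 9.9
ee_pos: [0.5509, 0.1125, 0.0708]
eef_rot: [0.146, 0.989, 0.001, -0.001]
ft_force: [-12.5, 1.5, 21.1]
width: 0.0502
grip_force: 11.4
```

View pics/s2.png

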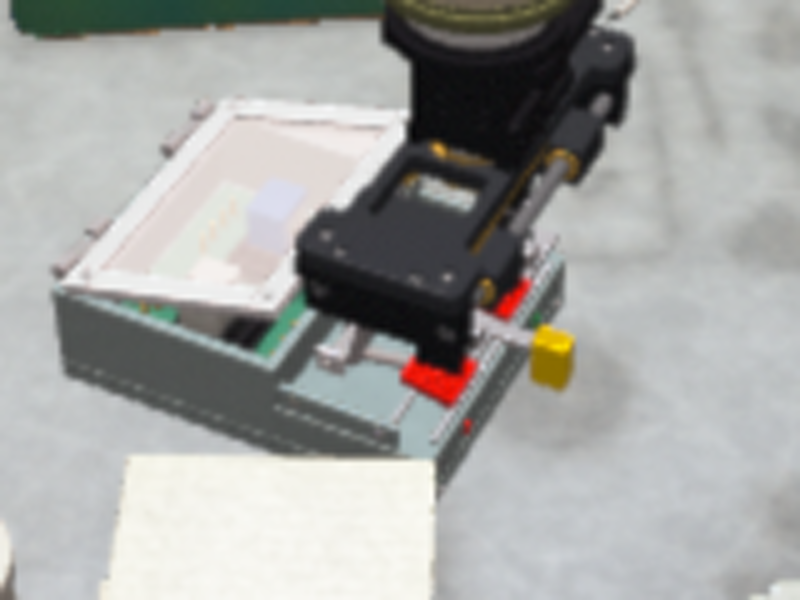

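The cover is rising freely with both hooks drawn, about 0.2 rad, and the gripper body is clear of it. I hold for 1.7 s more and then retreat.

```bash
python3 jog.py '[{"jaw":0.05}, {"jaw":0.05}, {"jaw":0.05}, {"jaw":0.05}, {"jaw":0.05}, {"jaw":0.05}, {"jaw":0.05}, {"jaw":0.05}, {"jaw":0.05}]'|tail -3;python3 jog.py '[{"jaw":0.05}, {"jaw":0.05}, {"jaw":0.05}, {"jaw":0.05}, {"jaw":0.05}, {"jaw":0.05}, {"jaw":0.05}, {"jaw":0.05}]'
python3 - <<'E'
from bench import r, camrig, workorder
import cv2
s=camrig.camera("side");cv2.imwrite("pics/s3.png",cv2.resize(s["img"][200:320,230:390],(800,600),interpolation=cv2.INTER_CUBIC)[:,:,::-1])
E
```

```text
ft_force: [-12.0, 1.6, 20.0]
width: 0.0498
grip_force: 11.4
time: 11.65
ee_pos: [0.5509, 0.1125, 0.0708]
eef_rot: [0.146, 0.989, 0.001, -0.001]
ft_force: [-12.3, 1.2, 21.2]
width: 0.0498
grip_force: 11.4
```

View pics/s3.png

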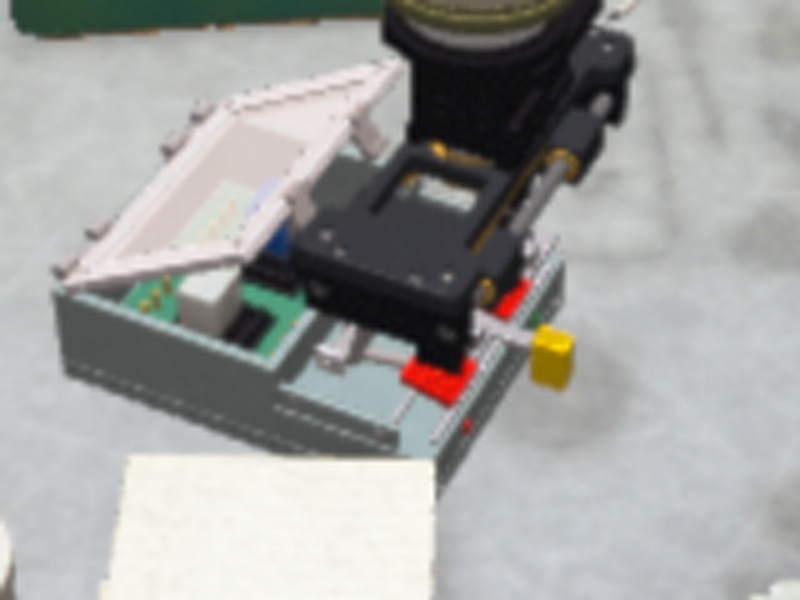

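The cover front is now about 5 cm up with both keys still down. I hold a moment longer, then release up and forward.

To row units: -0.18 m / 0.8 = -0.225, 0.01 m / 0.8 = 0.0125.

```bash
python3 jog.py '[{"jaw":0.05}, {"jaw":0.05}, {"jaw":0.05}, {"dz":-0.025, "jaw":0.05}, {"dx":0.0125, "dz":-0.05, "jaw":0.05}, {"dx":0.0625, "dz":-0.075, "jaw":0.05}, {"dx":0.125, "dz":-0.1, "jaw":0.05}, {"dx":0.1625, "dy":0.025, "dz":-0.15, "jaw":0.05}, {"dx":0.1625, "dy":0.05, "dz":-0.2, "jaw":0.05}, {"dx":0.1625, "dy":0.0875, "dz":-0.225, "jaw":0.05}, {"dx":0.1625, "dy":0.125, "dz":-0.225, "jaw":0.05}, {"dx":0.1625, "dy":0.125, "dz":-0.225, "jaw":0.05}]'; for i in 1 2 3 4; do :; done; python3 jog.py '[{"jaw":0.05}, {"jaw":0.05}, {"jaw":0.05}, {"jaw":0.05}, {"jaw":0.05}, {"jaw":0.05}, {"jaw":0.05}, {"jaw":0.05}, {"jaw":0.05}, {"jaw":0.05}, {"jaw":0.05}, {"jaw":0.05}]' |head -1; python3 jog.py '[{"jaw":0.05}, {"jaw":0.05}, {"jaw":0.05}, {"jaw":0.05}, {"jaw":0.05}, {"jaw":0.05}, {"jaw":0.05}, {"jaw":0.05}, {"jaw":0.05}, {"jaw":0.05}, {"jaw":0.05}, {"jaw":0.05}]' |head -1; python3 jog.py '[{"jaw":0.05}, {"jaw":0.05}, {"jaw":0.05}, {"jaw":0.05}, {"jaw":0.05}, {"jaw":0.05}, {"jaw":0.05}, {"jaw":0.05}, {"jaw":0.05}, {"jaw":0.05}, {"jaw":0.05}, {"jaw":0.05}]' |head -1; python3 jog.py '[{"jaw":0.05}, {"jaw":0.05}, {"jaw":0.05}, {"jaw":0.05}, {"jaw":0.05}, {"jaw":0.05}, {"jaw":0.05}, {"jaw":0.05}, {"jaw":0.05}, {"jaw":0.05}, {"jaw":0.05}, {"jaw":0.05}]' |head -1; python3 jog.py '[{"jaw":0.05}, {"jaw":0.05}, {"jaw":0.05}, {"jaw":0.05}, {"jaw":0.05}, {"jaw":0.05}, {"jaw":0.05}, {"jaw":0.05}, {"jaw":0.05}, {"jaw":0.05}, {"jaw":0.05}, {"jaw":0.05}]'
python3 - <<'E'
from bench import r, camrig, workorder
import cv2
s=camrig.camera("side");cv2.imwrite("pics/s4.png",cv2.resize(s["img"][180:330,220:420],(800,600),interpolation=cv2.INTER_CUBIC)[:,:,::-1])
E
```

```text
time: 12.9
ee_pos: [0.4562, 0.2491, 0.25]
eef_rot: [0.144, 0.99, 0.001, 0.001]
ft_force: [-0.1, -0.1, -0.2]
width: 0.0503
grip_force: 0.0
time: 14.1
time: 15.3
time: 16.5
time: 17.7
time: 18.9
ee_pos: [0.456, 0.2452, 0.2496]
eef_rot: [0.146, 0.989, 0.0, 0.0]
ft_force: [-0.4, -0.0, 0.6]
width: 0.0497
grip_force: 0.0
```

View pics/s4.png

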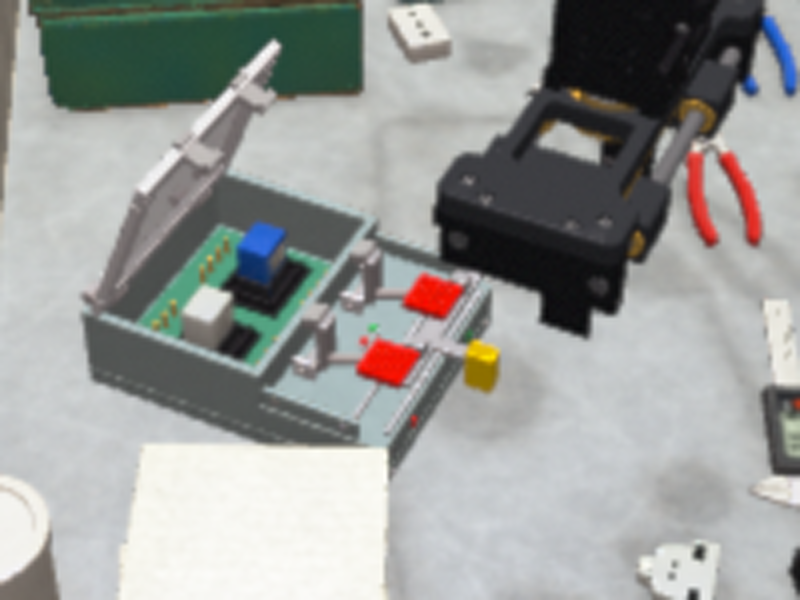

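The cover is open, the keys are up, the relays are seated, the tab is to the right and the arm is clear. I wait 2 s more for full rest, then hand in.

```bash
python3 jog.py '[{"jaw":0.05}, {"jaw":0.05}, {"jaw":0.05}, {"jaw":0.05}, {"jaw":0.05}, {"jaw":0.05}, {"jaw":0.05}, {"jaw":0.05}, {"jaw":0.05}, {"jaw":0.05}, {"jaw":0.05}, {"jaw":0.05}]' |head -1; python3 jog.py '[{"jaw":0.05}, {"jaw":0.05}, {"jaw":0.05}, {"jaw":0.05}, {"jaw":0.05}, {"jaw":0.05}, {"jaw":0.05}, {"jaw":0.05}]' |head -1; python3 -c "
from bench import r, camrig, workorder
print(workorder.close_job())"
```

```text
time: 20.15
time: 20.95
the job is handed in; nothing more can be done
None
```

I pushed the lock tab to its right stop and held both keys down until the cover edge was about 5 cm up. After I let go the cover opened by itself; I handed the job in with the arm clear, but no verdict was shown.

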